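# Hang the punch rack on its slotted stand

## Task

Pick up the empty punch rack from the bench and hang it on the empty slotted stand: put its two hooked tabs straight through the stand's two slots, then push it down until it is fully home, flush against the slotted plate and locked by the spring catch, and let go. Feel your way in gently, never bearing on the stand with more than 40 N, and leave the other things on the bench where they are.

Things in the scene. Friction and masses are not known exactly. Their poses are not given: they have to be found in the camera images.
- rack: Loose empty punch rack, dark steel, 0.25 to 0.45 kg, standing on the bench: open tray 120 mm wide (y), x -41.5 to 41.5 mm, walls 4 mm thick and 30 mm high at front and sides, 4 mm back plate 70 mm high, a carrying fin in the middle, two hooked tabs at the rear. Origin: centre of the underside; z up, x to the rear (tabs), y left. Centre of mass about 7 mm behind the origin (+x).
- fin_top (a point): Top middle of the rack's fin, (1, 0, 90) mm in the rack's frame. The fin is the place to grip: 10 mm thick in y, x -27 to 29 mm, reaching up from the tray floor to z = 90 mm, 50 mm free on both sides down to the tray floor. Gripped low, level with the tabs, it is least tipped when they are pushed.
- rack_back (a point): Bottom middle of the rear face of the rack's back plate, (41.5, 0, 0) mm in the rack's frame, same axes. The back plate has a window, y -17 to 17, z 6 to 17 mm, above a strip 6 mm high; the stand's catch snaps into the window.
- tabs (a point): Midway between the rack's two tabs, on the back plate's rear face, (41.5, 0, 54) mm in the rack's frame. Tabs at y = +40 and -40 mm, 14 mm wide: a stub, z 50 to 58 mm, standing 6.5 mm out, then a hook 6 mm thick (ends 12.5 mm out) turned down, z 34 to 58 mm.
- stand: Empty slotted stand, steel, fixed. Origin on the bench under the rear face of its slotted plate, midway between the posts; z up, x into the plate, y left. Base 220 mm wide, 20 mm high, x -10 to 100 mm; posts behind the plate at y = +-92 mm, 140 mm tall. Upright plate 200 mm wide, x -4 to 0 mm, z 30 to 145 mm, with two slots and a catch. The plate does not give below 90 N.
- slots (a point): Nominal middle between the two slots on the plate's front face, (-4, 0, 114) mm in the stand's frame. Slots 16.5 mm wide, z 100 to 128 mm, 80 mm apart centre to centre. The plate is clamped by eye: the real slots and catch lie up to 10 mm left or right (y) of this point, which no measured pose shows: find them by feel or sight. Hung, the rack may lean 0.06 rad.
- seat (a point): Where rack_back lies with the rack home and the plate clamped midway: (-4, 0, 50) mm in the stand's frame and axes; x = 0 is the plate's front. Enter level and square along +x at 18 mm above the seat (2 mm either way allowed): tabs that miss the slots stop with rack_back at x = -12.5 mm, else it goes to x = 0. Then 18 mm down until the stubs rest on the slots' lower edges.
- catch (a joint): Spring catch in the middle of the slotted plate: brass wedge 14 mm wide, sloping on top, tip 3.5 mm proud of the plate, 59 mm above the bench. Value: m pushed in, 0 = out; 4.4 N at 0, 8.3 N at 3.5 mm. The rack's bottom strip pushes it in on the way down (some 5 to 20 N of push, from 15 mm above the seat on); it snaps out in the last 3 mm and locks.
- full_stand: The other stand, same build, origin and axes, fixed, already carrying a rack with six steel punches: keep clear. Its rack reaches x = -87 mm, z = 140 mm.
- bench_block: Bystander, to be left alone: smooth dark steel block 90 x 150 x 35 mm, 3.5 kg
- doming_block: Bystander, to be left alone: bright steel block with round hollows, 80 x 120 x 30 mm
- hammer: Bystander, to be left alone: hammer lying down, wooden handle
- punch: Bystander, to be left alone: thick dark steel punch standing upright between the two stands, 28 mm across, 73 mm tall
- disc0: Bystander, to be left alone: brass disc 26 mm across, 4 mm thick
- disc1: Bystander, to be left alone: brass disc 26 mm across, 4 mm thick
- disc2: Bystander, to be left alone: brass disc 26 mm across, 4 mm thick
- chisel: Bystander, to be left alone: small dark steel chisel lying down, 90 x 12 x 12 mm
There are look-alikes about, which are no part of the job. Leave any orange or turquoise look-alike of the rack alone.

How it is judged (in metres and radians):
On the way, in this order (a step that is already met when the one before it is completed fails the run):
1. the rack is lifted clear of the bench (height (world z) of rack above 0.03 m), for 0.1 s.
2. the tabs are through the slots, the rack still raised (x of rack_back in the frame of seat above -0.006 m and z of rack_back in the frame of seat between 0.011 and 0.023 m and y of rack_back in the frame of seat between -0.014 and 0.014 m), for 0.05 s.
At the end, for the whole second after the job is handed in: The rack hangs on the empty stand, released and at rest: back plate within 3 mm of the plate, at most 2 mm above or 3 mm below its seat, within 14 mm of the stand's middle, upright and square within 0.09 and 0.07 rad, the catch out again (under 1.5 mm pressed) (x of rack_back in the frame of seat between -0.003 and 0.003 m and y of rack_back in the frame of seat between -0.014 and 0.014 m and z of rack_back in the frame of seat between -0.003 and 0.002 m and angle between the z axis of rack and the z axis of stand, either way round below 0.09 rad and angle between the y axis of rack and the y axis of stand, either way round below 0.07 rad and value of joint catch below 0.0015 m and linear speed of rack below 0.02 m/s and contact force between rack and the fingers below 0.1 N); the robot touches nothing.
It fails at once if the robot presses the rack on the stand with more than 40 N (contact force between rack and stand above 40 N and contact force between rack and the fingers above 2 N).
It fails at once if the stand is pushed by the robot with more than 40 N (contact force between the arm and stand above 40 N).
It fails at once if another loose thing on the bench is moved more than 30 mm (distance of any of bench_block, doming_block, hammer, punch, disc0, disc1, disc2, chisel from where it was at the start of the episode above 0.03 m).
It also fails if it takes over 64 s, if anything falls off the work surface, if the arm or the gripper's body presses on something with over 40 N, if the wrist force passes 120 N, or if a joint passes its speed limit or range.

## Robot

A 6-joint arm with a two-finger parallel gripper is mounted at the origin on the work surface. World frame = base frame: x ahead of the robot, y to its left, z up, the work surface at z = 0. Lengths are in m, angles in degrees, forces in N, time in s.
With the tool pointing down it reaches from about 0.3 to 0.75 m from the base axis. Payload 8.5 kg.
Tool frame: the origin (TCP) lies at the very end of the fingers, on their centre line; the grasp point (between the pads) lies 19 mm behind it; z points along the fingers, y is the line along which they close (so a half turn about z gives the same grasp; the last joint's range is limited). The gripper opens to 85 mm and grips with 20 to 120 N. Pads are 22 mm wide; open, the fingers measure 114 mm over their backs; the gripper's body (76 mm by 85 mm) begins 54 mm behind the grasp point. The pads swing forward as they close: fully open they stand 13 mm farther back than shut.
Start: joints at [52.695, 21.807, 74.336, -0, 83.858, -12.336], TCP at [0.232, 0.499, 0.231] pointing down, gripper open.
Joint ranges: [-178.18, 178.18], [-50.72, 133.34], [12.68, 142.11], [-81.47, 261.47], [9.98, 163.14], [-165.26, 165.26]. Speed limits (degrees/s): [136.94, 136.94, 180, 180, 180, 180].

## Interface

Orientations are given as a 3x3 rotation matrix whose columns are the frame's x, y, z axes.
In Python, from rig import env gives the robot as it stands.
- The arm moves only by the tool move_arm, never from a script. Its argument "plan" is a list of rows, each a list of 7 numbers: the turn, a rotation vector about the tool's x, y, z in degrees, then the shift along the tool's x, y, z in cm, then the gripper command: -1 is shut, 1 is fully open, values between are in proportion. In form: [[ax, ay, az, tx, ty, tz, jaw], ...]. A call has 1 to 5 rows; each row is the pose to reach, as a shift and turn from the pose commanded when the call began, along the tool's axes at that moment; what a row does not reach only later rows make up. A row lasts 1/10 s, in which the tool goes at most 50 mm and 8.59 degrees, less where a joint would pass 70% of its speed; a pose out of reach is approached as far as the arm can. A call with a gripper value outside its range is refused whole. The fingers move at their own pace and stop on an object; "squeeze" is the grip in N (left out, the last holds). Time passes only in rows, so rows that repeat a pose let the fingers close. It gives the time, the measured TCP pose, the force, the opening and the grip force at its end, in the units of the state.
- env.observe(): the state, without advancing time (a new reading comes with each control period).
- env.get_image(name): name is "side" or "top" or "wrist"; returns a dict with "color" (420x560x3 uint8, red, green, blue), "fov_y" (degrees; the focal length in pixels is half the picture's height over the tangent of half this angle, whatever the lens; pixels are square), "cx", "cy" (the principal point, pixels), "R" (3x3) and "t" (3): a world point X has camera coordinates R X + t. Camera axes: x right, y down, z forward; pixel columns grow to the right and rows downward; lengths in m; the calibration is good to about 2 mm. A picture is of the moment at which its call begins. There is no depth.
- env.close_job(): hands the job in; it is judged then, once.
Trained networks look in a picture, given as the dict that the camera call returned (one of the last four; its "shot" number tells which), for a name from the list of things; names that differ only in an ending like _2 or _b are one class to them, and where a whole thing is asked for, a point or a joint stands for the part that bears it (a point fixed in the world has none). Each returns a list of dicts, best first, with "conf" (0 to 1); they miss things now and then, are a little off and sometimes report something else, mostly with a low value. They report only what shows in the picture. A call takes as long as a camera call. They do not tell look-alikes from the thing itself.
- env.outline_of(target, picture): "mask" (420x560 bool, what is visible of it) and "bbox" ([centre column, centre row, width, height] in pixels, round what is visible of it).
- env.tip_of(target, picture): "pixel" ([column, row] in pixels: a listed point, or the origin of a listed thing).
The state is a dict: "time_s": time; "q": joint angles; "qvel": joint speeds; "joint_efforts": joint torques, N m; "position": TCP position; "tool_rot": TCP orientation; "ft_force": force on the tool from outside, world axes, zero at the start; "wrist_torque": the same for the moment, N m; "grip_width": finger opening in m; "gripper_force": force on a finger pad.
Only numpy, scipy, OpenCV 4.12 (cv2) and the standard library are available. Lean on these libraries where they do the work, as an engineer would, in place of code of your own. Each camera call takes 0.05 s, during which the arm holds its last target. There are 200 camera calls.

## Working session

There is one attempt and no reset: what is moved stays moved. The work goes in short steps, Python scripts to look and compute and a tool call to move; the robot and the scene stay as the last step left them, time stands still between calls to the robot, and variables do not carry over. Pictures are saved under pics/ and viewed, at most 10 in all, crops included, and the job is handed in when it is done.

Besides the shell and the picture viewer there is one more tool, called after "Call:" as a command line: name --pt "numbers of a row" for each row, then --argument value for the rest. move_arm: Moves the arm, as the interface text tells. Its arguments: {"type":"object","properties":{"plan":{"type":"array"},"squeeze":{"type":"number"}},"required":["plan"]}

```bash
mkdir -p pics; ls; cat > h.py <<'E'
import numpy as np, cv2
from rig import env
def K(p):
    f=p["color"].shape[0]/2/np.tan(np.radians(p["fov_y"])/2); return f,p["cx"],p["cy"]
def ray(p,px):
    f,cx,cy=K(p); R=np.array(p["R"]);t=np.array(p["t"])
    d=R.T@np.array([(px[0]-cx)/f,(px[1]-cy)/f,1]); return -R.T@t,d
def onz(p,px,z):
    o,d=ray(p,px); return o+d*(z-o[2])/d[2]
def proj(p,X):
    f,cx,cy=K(p); c=np.array(p["R"])@np.asarray(X,float)+np.array(p["t"]); return np.array([cx+f*c[0]/c[2],cy+f*c[1]/c[2]])
def tri(obs):
    A=np.zeros((3,3));b=np.zeros(3)
    for p,px in obs:
        o,d=ray(p,px);d=d/np.linalg.norm(d);M=np.eye(3)-np.outer(d,d);A+=M;b+=M@o
    return np.linalg.solve(A,b)
def save(p,n,crop=None,s=1):
    im=p["color"][:,:,::-1]
    if crop: im=im[crop[1]:crop[3],crop[0]:crop[2]]
    cv2.imwrite("pics/"+n,cv2.resize(im,None,fx=s,fy=s,interpolation=cv2.INTER_CUBIC))
E
python3 - <<'E'
from h import *
import pickle
np.set_printoptions(precision=4,suppress=True)
ps={n:env.get_image(n) for n in("top","side","wrist")}
pickle.dump(ps,open("p0.pkl","wb"))
cv2.imwrite("pics/top0.png",cv2.resize(ps["top"]["color"][:,:,::-1],(800,600)))
cv2.imwrite("pics/side0.png",cv2.resize(ps["side"]["color"][:,:,::-1],(800,600)))
for n in("top","side","wrist"):
    p=ps[n];print(n,K(p),"C",ray(p,(0,0))[0])
    for t in("rack","fin_top","rack_back","tabs","stand","slots","seat","catch","full_stand"):
        try:
            print(t,[(np.round(d["pixel"],1),round(d["conf"],2)) for d in env.tip_of(t,p)], [(np.round(d["bbox"]),round(d["conf"],2)) for d in env.outline_of(t,p)] if t in("rack","stand","full_stand") else "")
        except Exception as e: print(t,e)
o=env.observe();print(o["position"],o["tool_rot"],o["time_s"])
E
```

```text
pics
top (np.float64(472.586389148382), 279.65447232129367, 197.8412925565673) C [0.2505 0.0312 1.2382]
rack [(array([370. , 283.4]), 0.63), (array([202.7, 290.8]), 0.63), (array([286.6, 222.6]), 0.6)] [(array([372., 281.,  56.,  42.]), 0.77), (array([288., 218.,  53.,  44.]), 0.72), (array([202., 294.,  54.,  59.]), 0.72)]
fin_top [(array([195.9, 293. ]), 0.84), (array([289.1, 211.5]), 0.61), (array([379.5, 284.4]), 0.6), (array([300.5, 126.9]), 0.49), (array([286. , 202.1]), 0.45)] 
rack_back [(array([213. , 280.3]), 0.82), (array([283.4, 205.6]), 0.64), (array([369.7, 268.3]), 0.62)] 
tabs [(array([370. , 266.6]), 0.78), (array([281.7, 203.9]), 0.73), (array([211.4, 281.5]), 0.63), (array([215.1, 134. ]), 0.32)] 
stand [(array([379.9, 135.5]), 0.86), (array([387.6, 121.4]), 0.75)] [(array([385., 119.,  90.,  40.]), 0.81)]
slots [(array([388.8, 124.5]), 0.82)] 
seat [(array([382.1, 134.9]), 0.62), (array([288.3, 213.7]), 0.58), (array([302.6, 131.8]), 0.25)] 
catch it knows: bench_block, chisel, disc, doming_block, fin_top, full_stand, hammer, punch, rack, rack_back, seat, slots, s
[... 952 characters left out ...]
ack, seat, slots, stand, tabs
full_stand [(array([297.9, 172.4]), 0.92)] [(array([305., 156.,  87.,  75.]), 0.56)]
wrist (np.float64(359.74191789528714), 282.74364124683837, 210.62850799697003) C [0.1597 0.5321 0.3739]
rack [(array([ 83.1, 273. ]), 0.96)] []
fin_top [(array([ 32.5, 316.7]), 0.58)] 
rack_back [(array([ 80.5, 302.9]), 0.9)] 
tabs [(array([ 54.5, 330.3]), 0.96)] 
stand [] []
slots [(array([266.9, 380.5]), 0.25)] 
seat [] 
catch it knows: bench_block, chisel, disc, doming_block, fin_top, full_stand, hammer, punch, rack, rack_back, seat, slots, stand, tabs
full_stand [] []
[0.2321 0.4986 0.2313] [[-0.9066  0.4221  0.    ]
 [ 0.4221  0.9066  0.    ]
 [ 0.      0.     -1.    ]] 1.8
```

View pics/top0.png

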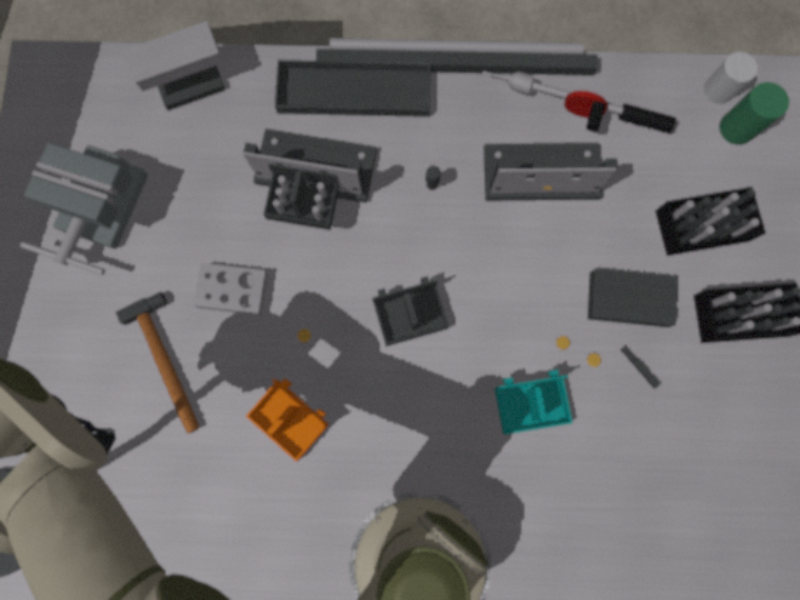

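View pics/side0.png

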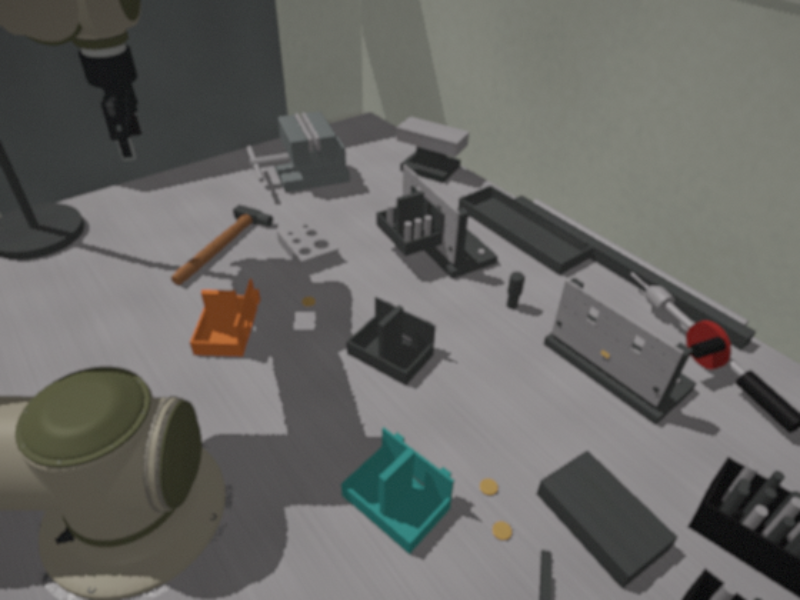

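The dark rack is at top px (288,218) and side px (274,245). The orange one at (202,294) and the turquoise one at (372,281) are look-alikes. The empty stand is at top (385,119), with the full one at (217,124). The dark rack fits "dark steel, empty". One enlarged composite will confirm it.

```bash
python3 - <<'E'
from h import *
import pickle
np.set_printoptions(precision=4,suppress=True)
ps=pickle.load(open("p0.pkl","rb"));t,s=ps["top"],ps["side"]
def c(p,x,y):
    im=p["color"][y:y+75,x:x+100,::-1];return cv2.resize(im,(400,300),interpolation=cv2.INTER_CUBIC)
a=np.vstack([np.hstack([c(t,238,180),c(s,224,205)]),np.hstack([c(t,335,85),c(s,380,190)])])
cv2.imwrite("pics/comp.png",a)
print("origin",tri([(t,(286.6,222.6)),(s,(274.6,251.3))]))
print("tabs",tri([(t,(281.7,203.9)),(s,(279.7,225))]))
print("tabs z54",onz(t,(281.7,203.9),.054),onz(s,(279.7,225),.054))
print("back z0",onz(t,(283.4,205.6),0),onz(s,(281.1,237.9),0))
print("fin z90 top",onz(t,(289.1,211.5),.09),onz(t,(286,202.1),.09))
print("stand z0",onz(t,(379.9,135.5),0),onz(s,(418.5,262.2),0),onz(t,(387.6,121.4),0))
print("slots",onz(t,(388.8,124.5),.114),onz(s,(430.6,231.1),.114),"seat",onz(t,(382.1,134.9),.05),onz(s,(424.1,251.8),.05))
E
```

```text
origin [ 0.4343  0.026  -0.0136]
tabs [0.4689 0.0429 0.0432]
tabs z54 [0.4696 0.0413 0.054 ] [0.4589 0.035  0.054 ]
back z0 [0.4751 0.0371 0.    ] [0.4693 0.041  0.    ]
fin z90 top [0.4443 0.0223 0.09  ] [0.4677 0.0305 0.09  ]
stand z0 [ 0.6764 -0.2224  0.    ] [ 0.6792 -0.2134  0.    ] [ 0.7176 -0.2442  0.    ]
slots [ 0.6665 -0.2217  0.114 ] [ 0.667  -0.2206  0.114 ] seat [ 0.661  -0.2179  0.05  ] [ 0.6684 -0.2222  0.05  ]
```

View pics/comp.png

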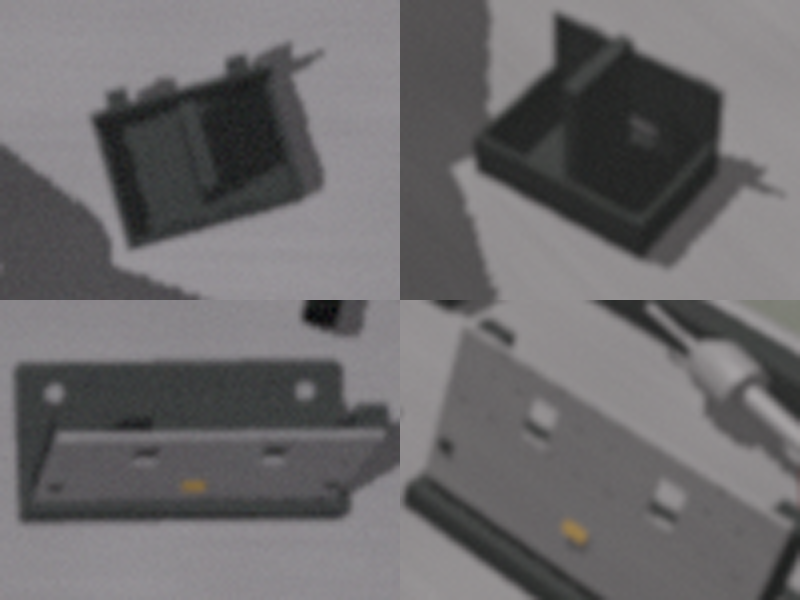

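The crop confirms it: the dark empty rack has its tabs on the far side (+x), left hook about (267,203) and right hook about (297,195) in the top view. The stand's slots are at about (371,124) and (403,124), with the brass catch at (383,132). Next I fit poses to these corners.

```bash
cat > fit.py <<'E'
from h import *
import pickle
from scipy.optimize import least_squares
np.set_printoptions(precision=4,suppress=True)
ps=pickle.load(open("p0.pkl","rb"));t,s=ps["top"],ps["side"]
def T(o):return lambda u,v:(o[0]+(u-o[2]-1.5)/4,o[1]+(v-o[3]-1.5)/4)
rt,rs,st,ss=T((238,180,0,0)),T((224,205,400,0)),T((335,85,0,300)),T((380,190,400,300))
def W(q,X):
    c,n=np.cos(q[2]),np.sin(q[2]);X=np.array(X)/1000.;return [q[0]+c*X[0]-n*X[1],q[1]+n*X[0]+c*X[1],X[2]]
def fit(obs,q0,n=3):
    f=lambda q:np.concatenate([proj(p,W(q,X(q) if callable(X) else X))-px for p,X,px in obs])
    r=least_squares(f,q0,loss="soft_l1",x_scale=[.01]*2+[.05]+[1]*(len(q0)-3));print(r.x);print(r.fun.reshape(-1,2).round(1).tolist());return r.x
R=[(t,(41.5,60,70),rt(93,117)),(t,(-41.5,60,30),rt(128,246)),(t,(41.5,-60,70),rt(275,68)),
 (t,(54,40,58),rt(115,91)),(t,(54,-40,58),rt(235,57)),
 (s,(41.5,60,70),rs(556,12)),(s,(41.5,-60,70),rs(722,93)),(s,(-41.5,60,30),rs(477,143)),(s,(-41.5,-60,0),rs(643,252)),(s,(41.5,-60,0),rs(717,182)),(s,(-41.5,60,0),rs(477,170))]
print("rack");fit(R,[.434,.026,.25])
S=[(t,(-10,110,0),st(21,521)),(t,(-10,-110,0),st(347,515)),(t,(100,110,20),st(15,365)),(t,(100,-110,20),st(341,362)),
 (t,(0,100,145),st(57,430)),(t,(0,-100,145),st(387,430)),(s,(-4,100,145),ss(464,330)),(s,(-4,-100,145),ss(795,530)),(s,(-10,110,0),ss(407,505)),(s,(-10,110,20),ss(407,488))]
sl=lambda y,z:(lambda q:(-4,q[3]*1000+y,z))
print("stand");q=fit(S,[.675,-.22,0])
L=[(t,40,st(146,455)),(t,-40,st(274,455)),(t,0,st(194,487)),(s,40,ss(542,422)),(s,-40,ss(668,502)),(s,0,ss(574,530))]
for p,y,px in L:
    o,d=ray(p,px);c,n=np.cos(q[2]),np.sin(q[2]);nn=np.array([c,n,0]);org=np.array(W(q,(-4 if y else -6,0,0)))
    X=o+d*(nn@(org-o))/(nn@d);r=X-org;print("y off",round(1000*(r@[-n,c,0])-y,1),"z",round(1000*r[2],1))
E
python3 fit.py
```

```text
rack
[0.4319 0.0249 0.3064]
[[-0.6, -0.3], [0.2, 0.8], [-0.3, -1.1], [0.4, 0.2], [0.6, 0.1], [0.3, -0.2], [1.0, -0.2], [-0.9, -1.4], [-0.6, 2.8], [0.4, -1.3], [-0.4, 0.7]]
stand
[ 0.6727 -0.2208  0.0341]
[[-0.6, 0.8], [-1.5, 1.5], [0.4, -0.9], [-0.6, -1.1], [1.2, 1.0], [0.9, 0.1], [1.2, -0.9], [0.6, 0.4], [-1.6, -0.1], [-0.1, -1.7]]
y off 4.0 z 117.3
y off 3.7 z 114.7
y off 2.7 z 61.7
y off 2.0 z 114.8
y off 2.8 z 115.5
y off 3.8 z 62.1
```

Call:
move_arm --pt "0 0 -8 -3.8 -3.4 0 0.2" --pt "0 0 -16 -7.6 -6.9 0 0.2" --pt "0 0 -24 -11.4 -10.3 0 0.2" --pt "0 0 -32 -15.2 -13.8 0 0.2" --pt "0 0 -40 -18.5 -17 0 0.2"

```text
time_s: 2.3
position: [0.3187, 0.2916, 0.2315]
tool_rot: [[-0.976, -0.217, 0.001], [-0.217, 0.976, 0.0], [-0.001, 0.0, -1.0]]
ft_force: [0.1, 0.7, 0.2]
grip_width: 0.0513
gripper_force: 0.0
```

```bash
cat > d.py <<'E'
import sys
from h import *
np.set_printoptions(precision=4,suppress=True)
# usage: d.py x y z yawdeg(of tool y minus 90) -> tool shift cm, turn
def delta(x,y,z,yaw):
    o=env.observe();P=np.array(o["position"]);R=np.array(o["tool_rot"])
    a=np.radians(yaw);D=np.array([[-np.cos(a),-np.sin(a),0],[-np.sin(a),np.cos(a),0],[0,0,-1]]).T
    from scipy.spatial.transform import Rotation as Ro
    print("t",round(o["time_s"],2),"pos",P,"turn",Ro.from_matrix(R.T@D).as_rotvec(degrees=True),"shift cm",100*R.T@(np.array([x,y,z])-P),"F",np.array(o["ft_force"]),"w",o["grip_width"],"g",o["gripper_force"])
if __name__=="__main__": delta(*map(float,sys.argv[1:5]))
E
python3 d.py .433 .025 .231 17.5
```

```text
t 2.3 pos [0.3187 0.2916 0.2315] turn [ 0.0001  0.0315 -4.9565] shift cm [ -5.3687 -28.5114   0.057 ] F [0.1394 0.6535 0.1979] w 0.05131895408393576 g 0.0
```

Call:
move_arm --pt "0 0 -1 -0.7 -4.5 0 0.2" --pt "0 0 -2 -1.4 -9 0 0.2" --pt "0 0 -2.5 -2.3 -15 0 0.2" --pt "0 0 -2.5 -3.2 -21 0 0.2" --pt "0 0 -2.5 -3.9 -26 0 0.2"

```text
time_s: 2.8
position: [0.4042, 0.0659, 0.2317]
tool_rot: [[-0.967, -0.254, 0.001], [-0.254, 0.967, -0.0], [-0.001, -0.0, -1.0]]
ft_force: [1.7, 0.6, -0.2]
grip_width: 0.0512
gripper_force: 0.0
```

```bash
python3 - <<'E'
from h import *
np.set_printoptions(precision=4,suppress=True)
for i in range(4): p=env.get_image("wrist")
import pickle;pickle.dump(p,open("p1.pkl","wb"))
save(p,"w1.png",s=1.4)
o=env.observe();print(o["time_s"],o["position"],o["tool_rot"]);print(ray(p,(280,210)))
for k in("fin_top","rack_back","tabs"):
    print(k,[(np.round(d["pixel"],1),d["conf"]) for d in env.tip_of(k,p)], "pred",proj(p,{"fin_top":(.433,.0253,.09),"rack_back":(.4715,.0374,0),"tabs":(.4715,.0374,.054)}[k]))
E
```

```text
3.0 [0.4041 0.067  0.2314] [[-0.9679 -0.2515 -0.0002]
 [-0.2515  0.9679  0.0002]
 [ 0.0002  0.0003 -1.    ]]
(array([0.3274, 0.0456, 0.3744]), array([ 0.3006,  0.0686, -0.9513]))
fin_top [(array([231.5, 218.4]), 0.91)] pred [227.9918 215.7539]
rack_back [(array([242.8, 224.7]), 0.89), (array([42.4, 19.4]), 0.58), (array([465.4,  80.3]), 0.58)] pred [243.4536 223.8988]
tabs [(array([0.7, 0.9]), 0.85), (array([496.2,  75.9]), 0.73), (array([239.3, 246.6]), 0.63)] pred [237.6136 243.1953]
```

View pics/w1.png

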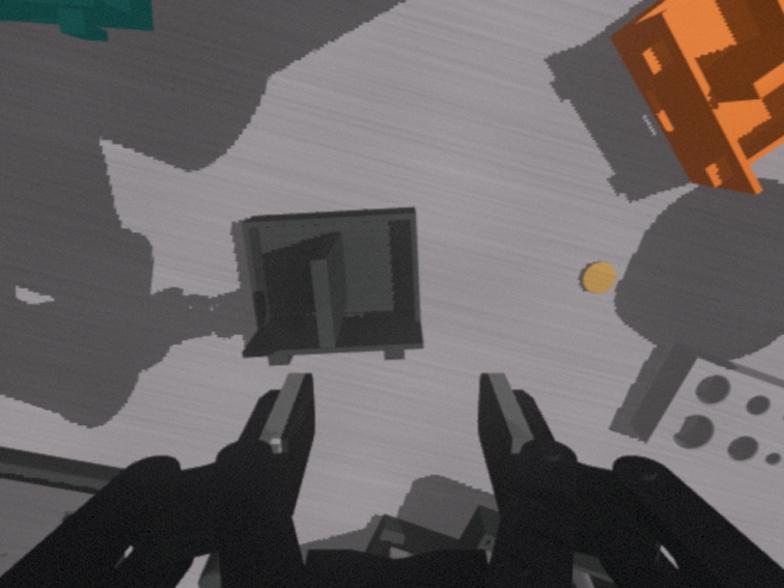

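The wrist view shows the rack, fin top about (231,217), agreeing with the fit to about 2 mm and yaw about 17.6°. The fingers and gap are clear of other things.

```bash
python3 d.py .433 .0265 .1 17.6
```

```text
t 3.15 pos [0.4035 0.0689 0.2314] turn [ 0.0093 -0.0014 -2.7616] shift cm [-1.7694 -4.8539 13.1437] F [0.0998 0.2135 0.5186] w 0.05140071139538276 g 0.0
```

Call:
move_arm --pt "0 0 -2.8 -1.8 -4.8 0 0.2" --pt "0 0 -2.8 -1.8 -4.8 4 0.2" --pt "0 0 -2.8 -1.8 -4.8 8 0.2" --pt "0 0 -2.8 -1.8 -4.8 10 0.2" --pt "0 0 -2.8 -1.8 -4.8 10 0.2"

```text
time_s: 3.65
position: [0.432, 0.0275, 0.1295]
tool_rot: [[-0.953, -0.303, -0.005], [-0.303, 0.953, 0.001], [0.005, 0.003, -1.0]]
ft_force: [-0.1, 0.4, 0.0]
grip_width: 0.0513
gripper_force: 0.0
```

```bash
python3 - <<'E'
from h import *
np.set_printoptions(precision=4,suppress=True)
p=env.get_image("wrist")
save(p,"w2.png",s=1.4)
E
python3 d.py .433 .0265 .036 17.6
```

```text
t 3.7 pos [0.4331 0.0271 0.1312] turn [ 0.0566 -0.0954  0.0562] shift cm [ 0.014  -0.0668  9.517 ] F [ 0.8642 -0.1536  0.8654] w 0.0514702256631869 g 0.0
```

View pics/w2.png

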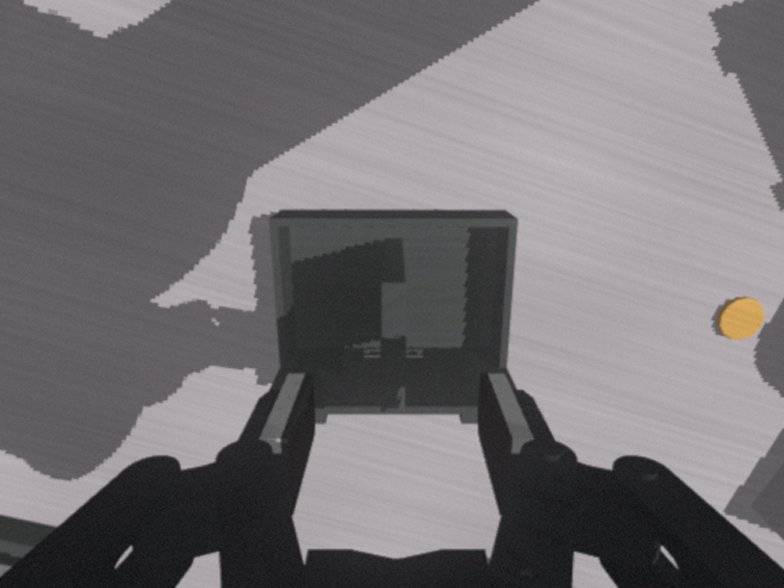

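The view shows the rack square and centred between the fingers (fin at about (390,300)/1.4), so I descend and grip.

Call:
move_arm --pt "0 0 0 0 0 3.5 0.2" --pt "0 0 0 0 0 7 0.2" --pt "0 0 0 0 0 9.3 0.2" --pt "0 0 0 0 0 9.5 0.2" --pt "0 0 0 0 0 9.5 0.2" --squeeze 70

```text
time_s: 4.2
position: [0.4344, 0.0263, 0.0376]
tool_rot: [[-0.953, -0.302, 0.002], [-0.302, 0.953, -0.0], [-0.002, -0.001, -1.0]]
ft_force: [0.4, -0.1, 1.6]
grip_width: 0.0515
gripper_force: 0.0
```

Call:
move_arm --pt "0 0 0 0 0 0 -1" --pt "0 0 0 0 0 0 -1" --pt "0 0 0 0 0 0 -1" --pt "0 0 0 0 0 0 -1" --pt "0 0 0 0 0 0 -1"

```text
time_s: 4.7
position: [0.4341, 0.026, 0.0375]
tool_rot: [[-0.953, -0.301, 0.002], [-0.301, 0.953, -0.0], [-0.002, -0.001, -1.0]]
ft_force: [-2.0, -0.0, 9.1]
grip_width: 0.0093
gripper_force: 68.6
```

Call:
move_arm --pt "0 0 0 0 0 -1 -1" --pt "0 0 0 0 0 -4 -1" --pt "0 0 0 0 0 -8 -1" --pt "0 0 0 0 0 -11.5 -1" --pt "0 0 0 0 0 -11.5 -1"

```text
time_s: 5.2
position: [0.4351, 0.0258, 0.1557]
tool_rot: [[-0.953, -0.301, 0.008], [-0.301, 0.953, -0.002], [-0.007, -0.004, -1.0]]
ft_force: [0.4, -0.4, -4.2]
grip_width: 0.0096
gripper_force: 69.0
```

```bash
python3 d.py .589 -.2204 .15 1.95
```

```text
t 5.2 pos [0.4351 0.0258 0.1557] turn [-0.1844  0.4521 15.5969] shift cm [ -7.2438 -28.1061   0.7432] F [ 0.4187 -0.4496 -4.222 ] w 0.009601544978806642 g 69.03535008430481
```

Call:
move_arm --pt "0 0 2 -1 -3.5 0 -1" --pt "0 0 5 -2 -7.5 0 -1" --pt "0 0 8 -3 -11.5 0 -1" --pt "0 0 11 -4 -15.5 0 -1" --pt "0 0 15 -5 -19 0 -1"

```text
time_s: 5.7
position: [0.5385, -0.1417, 0.1504]
tool_rot: [[-0.999, -0.041, -0.002], [-0.041, 0.999, 0.001], [0.002, 0.001, -1.0]]
ft_force: [0.8, 0.1, -4.0]
grip_width: 0.0091
gripper_force: 69.2
```

Call:
move_arm --pt "0 0 0 0 0 0 -1" --pt "0 0 0 0 0 0 -1"

```text
time_s: 5.9
position: [0.5378, -0.1401, 0.1502]
tool_rot: [[-0.999, -0.044, -0.003], [-0.044, 0.999, 0.001], [0.003, 0.002, -1.0]]
ft_force: [0.5, 0.3, -3.2]
grip_width: 0.0094
gripper_force: 69.5
```

```bash
python3 d.py .589 -.2204 .1055 1.95
```

```text
t 5.9 pos [ 0.5378 -0.1401  0.1502] turn [ 0.0908 -0.1454  0.5475] shift cm [-4.7816 -8.2486  4.4419] F [ 0.4908  0.296  -3.1857] w 0.009413026254049424 g 69.49010252952576
```

Call:
move_arm --pt "0 0 0.5 -2 -3.5 0 -1" --pt "0 0 0.5 -3.8 -6.5 0 -1" --pt "0 0 0.5 -4.8 -8.2 2 -1" --pt "0 0 0.5 -4.8 -8.2 4.4 -1" --pt "0 0 0.5 -4.8 -8.2 4.4 -1"

```text
time_s: 6.4
position: [0.5879, -0.218, 0.1037]
tool_rot: [[-0.999, -0.036, -0.007], [-0.036, 0.999, 0.005], [0.007, 0.005, -1.0]]
ft_force: [-1.0, 0.2, -3.0]
grip_width: 0.0093
gripper_force: 69.5
```

```bash
python3 - <<'E'
from h import *
import pickle
ps={n:env.get_image(n) for n in("top","side","wrist")}
pickle.dump(ps,open("p3.pkl","wb"))
t=ps["top"]["color"][85:160,335:435,::-1];s=ps["side"]["color"][175:275,340:475,::-1]
t=cv2.resize(t,(400,300),interpolation=cv2.INTER_CUBIC);s=cv2.resize(s,(405,300),interpolation=cv2.INTER_CUBIC)[:,:400]
w=cv2.resize(ps["wrist"]["color"][:,:,::-1],(400,300))
cv2.imwrite("pics/c3.png",np.vstack([np.hstack([t,s]),np.hstack([w,w*0])]))
E
python3 d.py .589 -.2204 .1055 1.95
```

```text
t 6.55 pos [ 0.5901 -0.219   0.1086] turn [-0.022   0.0419  0.1548] shift cm [ 0.1168 -0.1328  0.309 ] F [ 0.8173  0.5009 -2.7024] w 0.009201452173880643 g 69.51237559318542
```

View pics/c3.png

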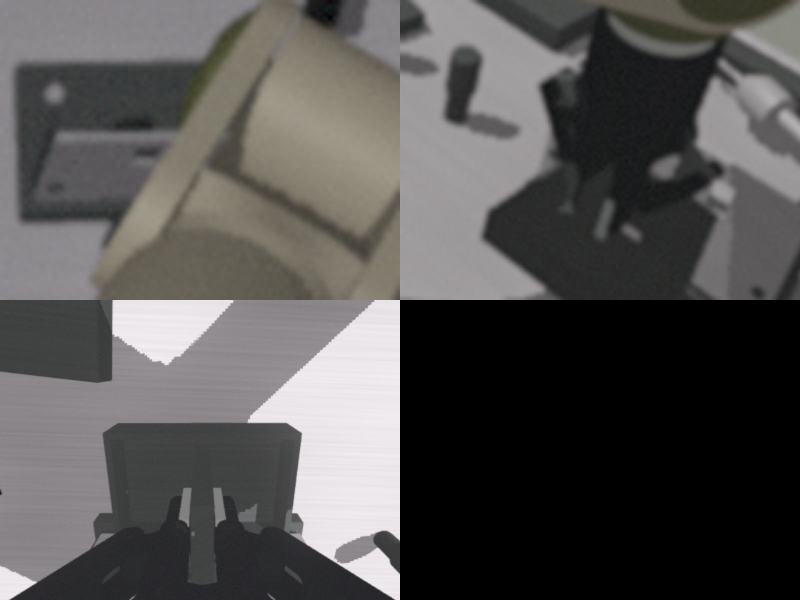

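Call:
move_arm --pt "0 0 0 -0.5 -0.1 0.3 -1" --pt "0 0 0 -1 -0.1 0.3 -1" --pt "0 0 0 -1.5 -0.1 0.3 -1" --pt "0 0 0 -1.7 -0.1 0.3 -1" --pt "0 0 0 -1.7 -0.1 0.3 -1"

```text
time_s: 7.05
position: [0.6074, -0.2202, 0.1044]
tool_rot: [[-0.999, -0.036, 0.0], [-0.036, 0.999, -0.0], [-0.0, -0.0, -1.0]]
ft_force: [0.4, -0.4, -3.4]
grip_width: 0.0092
gripper_force: 69.7
```

Call:
move_arm --pt "0 0 0 0 0 0 -1" --pt "0 0 0 0 0 0 -1" --pt "0 0 0 0 0 0 -1"

```text
time_s: 7.35
position: [0.607, -0.2203, 0.1044]
tool_rot: [[-0.999, -0.035, -0.0], [-0.035, 0.999, -0.0], [0.0, -0.0, -1.0]]
ft_force: [-0.1, 0.5, -3.7]
grip_width: 0.009
gripper_force: 69.7
```

```bash
python3 d.py .609 -.2197 .1055 1.95
```

```text
t 7.35 pos [ 0.607  -0.2203  0.1044] turn [-0.0005 -0.0013  0.0798] shift cm [-0.2061  0.0533 -0.1059] F [-0.0673  0.5    -3.7098] w 0.00903437133888521 g 69.69939351081848
```

Call:
move_arm --pt "0 0 0 -0.2 0.05 -0.1 -1" --pt "0 0 0 -0.4 0.05 -0.1 -1" --pt "0 0 0 -0.6 0.05 -0.1 -1" --pt "0 0 0 -0.8 0.05 -0.1 -1" --pt "0 0 0 -0.8 0.05 -0.1 -1"

```text
time_s: 7.85
position: [0.6153, -0.2195, 0.1053]
tool_rot: [[-0.999, -0.036, 0.0], [-0.036, 0.999, -0.0], [-0.0, -0.0, -1.0]]
ft_force: [-0.1, 0.1, -4.0]
grip_width: 0.009
gripper_force: 69.7
```

Call:
move_arm --pt "0 0 0 -0.1 0 0 -1" --pt "0 0 0 -0.2 0 0 -1" --pt "0 0 0 -0.3 0 0 -1" --pt "0 0 0 -0.3 0 0 -1"

```text
time_s: 8.25
position: [0.6181, -0.2194, 0.1054]
tool_rot: [[-0.999, -0.036, 0.0], [-0.036, 0.999, 0.0], [-0.0, 0.0, -1.0]]
ft_force: [0.2, -1.0, -3.5]
grip_width: 0.0095
gripper_force: 69.7
```

No contact yet, so I go on gently.

Call:
move_arm --pt "0 0 0 -0.1 0 0 -1" --pt "0 0 0 -0.2 0 0 -1" --pt "0 0 0 -0.2 0 0 -1"

```text
time_s: 8.55
position: [0.6202, -0.2193, 0.1054]
tool_rot: [[-0.999, -0.036, 0.0], [-0.036, 0.999, -0.0], [-0.0, -0.0, -1.0]]
ft_force: [-0.1, -0.1, -3.2]
grip_width: 0.0091
gripper_force: 69.7
```

Call:
move_arm --pt "0 0 0 -0.1 0 0 -1" --pt "0 0 0 -0.2 0 0 -1" --pt "0 0 0 -0.2 0 0 -1"

```text
time_s: 8.85
position: [0.6222, -0.2192, 0.1054]
tool_rot: [[-0.999, -0.036, 0.0], [-0.036, 0.999, -0.0], [-0.0, -0.0, -1.0]]
ft_force: [-0.3, -0.4, -1.8]
grip_width: 0.0095
gripper_force: 69.7
```

Call:
move_arm --pt "0 0 0 -0.1 0 0 -1" --pt "0 0 0 -0.2 0 0 -1" --pt "0 0 0 -0.2 0 0 -1"

```text
time_s: 9.15
position: [0.6241, -0.2192, 0.1054]
tool_rot: [[-0.999, -0.036, 0.0], [-0.036, 0.999, -0.0], [-0.0, -0.0, -1.0]]
ft_force: [0.2, 0.1, -2.2]
grip_width: 0.0093
gripper_force: 69.7
```

Call:
move_arm --pt "0 0 0 -0.1 0 0 -1" --pt "0 0 0 -0.2 0 0 -1" --pt "0 0 0 -0.2 0 0 -1"

```text
time_s: 9.45
position: [0.6262, -0.2191, 0.1054]
tool_rot: [[-0.999, -0.036, 0.0], [-0.036, 0.999, -0.0], [-0.0, -0.0, -1.0]]
ft_force: [0.0, -0.1, -3.6]
grip_width: 0.0093
gripper_force: 69.7
```

Past the miss depth without contact, so the tabs are apparently in the slots. I continue in 1–2 mm steps.

Call:
move_arm --pt "0 0 0 -0.1 0 0 -1" --pt "0 0 0 -0.2 0 0 -1" --pt "0 0 0 -0.2 0 0 -1"

```text
time_s: 9.75
position: [0.6277, -0.219, 0.1053]
tool_rot: [[-0.999, -0.035, -0.001], [-0.035, 0.999, 0.0], [0.001, 0.0, -1.0]]
ft_force: [-1.7, 0.5, -1.9]
grip_width: 0.009
gripper_force: 69.9
```

Call:
move_arm --pt "0 0 0 -0.1 0 0 -1" --pt "0 0 0 -0.1 0 0 -1"

```text
time_s: 9.95
position: [0.6277, -0.219, 0.1054]
tool_rot: [[-0.999, -0.035, -0.004], [-0.035, 0.999, 0.0], [0.004, 0.001, -1.0]]
ft_force: [-9.0, 0.3, -0.1]
grip_width: 0.0093
gripper_force: 70.4
```

Call:
move_arm --pt "0 0 0 -0.1 0 0 -1" --pt "0 0 0 -0.1 0 0 -1"

```text
time_s: 10.15
position: [0.6276, -0.219, 0.1054]
tool_rot: [[-0.999, -0.035, -0.006], [-0.035, 0.999, 0.001], [0.006, 0.001, -1.0]]
ft_force: [-15.2, 0.2, 2.4]
grip_width: 0.0091
gripper_force: 70.7
```

Contact is at TCP x 0.6277, where "home against the plate" was predicted (0.629; a miss would be about 0.616). The tabs are through. I ease the push and start down.

Call:
move_arm --pt "0 0 0 0.15 0 0 -1" --pt "0 0 0 0.15 0 0.1 -1" --pt "0 0 0 0.15 0 0.2 -1" --pt "0 0 0 0.15 0 0.3 -1" --pt "0 0 0 0.15 0 0.3 -1"

```text
time_s: 10.65
position: [0.6277, -0.2192, 0.1024]
tool_rot: [[-0.999, -0.035, -0.002], [-0.035, 0.999, 0.0], [0.002, 0.0, -1.0]]
ft_force: [-7.4, -0.2, 0.1]
grip_width: 0.0091
gripper_force: 70.2
```

Call:
move_arm --pt "0 0 0 0 0 0.1 -1" --pt "0 0 0 0 0 0.2 -1" --pt "0 0 0 0 0 0.2 -1"

```text
time_s: 10.95
position: [0.6277, -0.2193, 0.1012]
tool_rot: [[-0.999, -0.035, -0.002], [-0.035, 0.999, -0.0], [0.002, -0.0, -1.0]]
ft_force: [-8.5, -0.6, 3.8]
grip_width: 0.0096
gripper_force: 71.0
```

Call:
move_arm --pt "0 0 0 0 0 0.1 -1" --pt "0 0 0 0 0 0.2 -1" --pt "0 0 0 0 0 0.2 -1"

```text
time_s: 11.25
position: [0.6278, -0.2193, 0.0996]
tool_rot: [[-0.999, -0.035, -0.001], [-0.035, 0.999, -0.001], [0.001, -0.001, -1.0]]
ft_force: [-9.9, -0.2, 4.8]
grip_width: 0.0094
gripper_force: 71.2
```

Catch force appears as expected. I continue downward.

Call:
move_arm --pt "0 0 0 0 0 0.1 -1" --pt "0 0 0 0 0 0.2 -1" --pt "0 0 0 0 0 0.2 -1"

```text
time_s: 11.55
position: [0.6277, -0.2195, 0.0978]
tool_rot: [[-0.999, -0.035, -0.001], [-0.035, 0.999, -0.001], [0.001, -0.001, -1.0]]
ft_force: [-10.5, -0.2, 6.5]
grip_width: 0.0091
gripper_force: 71.4
```

Call:
move_arm --pt "0 0 0 0 0 0.1 -1" --pt "0 0 0 0 0 0.2 -1" --pt "0 0 0 0 0 0.2 -1"

```text
time_s: 11.85
position: [0.6275, -0.2194, 0.0946]
tool_rot: [[-0.999, -0.035, -0.002], [-0.035, 0.999, -0.001], [0.002, -0.0, -1.0]]
ft_force: [-6.7, -0.4, 0.4]
grip_width: 0.0093
gripper_force: 70.2
```

Call:
move_arm --pt "0 0 0 0 0 0.1 -1" --pt "0 0 0 0 0 0.2 -1" --pt "0 0 0 0 0 0.2 -1"

```text
time_s: 12.15
position: [0.6275, -0.2192, 0.0923]
tool_rot: [[-0.999, -0.035, -0.003], [-0.035, 0.999, -0.0], [0.003, 0.0, -1.0]]
ft_force: [-6.7, -1.1, -2.1]
grip_width: 0.0089
gripper_force: 70.2
```

Call:
move_arm --pt "0 0 0 0 0 0.1 -1" --pt "0 0 0 0 0 0.2 -1" --pt "0 0 0 0 0 0.2 -1"

```text
time_s: 12.45
position: [0.6277, -0.219, 0.0898]
tool_rot: [[-0.999, -0.035, -0.003], [-0.035, 0.999, 0.001], [0.003, 0.001, -1.0]]
ft_force: [-6.5, -0.9, -4.7]
grip_width: 0.0094
gripper_force: 69.9
```

Call:
move_arm --pt "0 0 0 0 0 0.1 -1" --pt "0 0 0 0 0 0.2 -1" --pt "0 0 0 0 0 0.2 -1"

```text
time_s: 12.75
position: [0.6277, -0.2191, 0.0884]
tool_rot: [[-0.999, -0.035, -0.002], [-0.035, 0.999, 0.0], [0.002, 0.0, -1.0]]
ft_force: [-8.3, -0.5, -0.2]
grip_width: 0.0091
gripper_force: 70.2
```

Call:
move_arm --pt "0 0 0 0 0 0.1 -1" --pt "0 0 0 0 0 0.1 -1"

```text
time_s: 12.95
position: [0.6277, -0.2192, 0.0878]
tool_rot: [[-0.999, -0.035, -0.002], [-0.035, 0.999, -0.0], [0.002, 0.0, -1.0]]
ft_force: [-9.4, 0.1, 1.0]
grip_width: 0.0089
gripper_force: 70.7
```

Call:
move_arm --pt "0 0 0 0 0 0.1 -1" --pt "0 0 0 0 0 0.1 -1"

```text
time_s: 13.15
position: [0.6278, -0.2191, 0.0877]
tool_rot: [[-0.999, -0.035, -0.001], [-0.035, 0.999, -0.0], [0.001, -0.0, -1.0]]
ft_force: [-11.6, 2.0, 6.6]
grip_width: 0.0095
gripper_force: 71.4
```

Call:
move_arm --pt "0 0 0 0 0 0.1 -1" --pt "0 0 0 0 0 0.1 -1"

```text
time_s: 13.35
position: [0.6278, -0.2192, 0.0875]
tool_rot: [[-0.999, -0.035, -0.0], [-0.035, 0.999, -0.001], [0.0, -0.001, -1.0]]
ft_force: [-14.7, 2.1, 11.5]
grip_width: 0.0092
gripper_force: 72.1
```

Hard stop at TCP z 0.0875, exactly the predicted home. Next I relieve the push and test the lock with a gentle upward pull.

Call:
move_arm --pt "0 0 0 0.1 0 -0.2 -1" --pt "0 0 0 0.1 0 -0.4 -1" --pt "0 0 0 0.1 0 -0.5 -1" --pt "0 0 0 0.1 0 -0.5 -1"

```text
time_s: 13.75
position: [0.6276, -0.219, 0.09]
tool_rot: [[-0.999, -0.036, -0.0], [-0.036, 0.999, 0.0], [0.0, 0.0, -1.0]]
ft_force: [-0.7, -1.0, -4.6]
grip_width: 0.0092
gripper_force: 69.5
```

Call:
move_arm --pt "0 0 0 0 0 -0.1 -1" --pt "0 0 0 0 0 -0.2 -1" --pt "0 0 0 0 0 -0.2 -1"

```text
time_s: 14.05
position: [0.6268, -0.2188, 0.0913]
tool_rot: [[-0.999, -0.036, -0.003], [-0.036, 0.999, 0.001], [0.003, 0.001, -1.0]]
ft_force: [-0.7, -0.7, -12.3]
grip_width: 0.0093
gripper_force: 68.4
```

It resists after about 3 mm of play, so the catch is locked. I push back down to the seat and release.

Call:
move_arm --pt "0 0 0 0 0 0.2 -1" --pt "0 0 0 -0.05 0 0.4 -1" --pt "0 0 0 -0.1 0 0.5 -1" --pt "0 0 0 -0.1 0 0.55 -1" --pt "0 0 0 -0.1 0 0.55 -1"

```text
time_s: 14.55
position: [0.6277, -0.2192, 0.0882]
tool_rot: [[-0.999, -0.035, -0.001], [-0.035, 0.999, -0.001], [0.001, -0.001, -1.0]]
ft_force: [-11.2, -0.2, 1.2]
grip_width: 0.0088
gripper_force: 70.6
```

Call:
move_arm --pt "0 0 0 0 0 0 -0.6" --pt "0 0 0 0 0 0 -0.4" --pt "0 0 0 0 0 0 0" --pt "0 0 0 0 0 0 0" --pt "0 0 0 0 0 0 0"

```text
time_s: 15.05
position: [0.6288, -0.2191, 0.0871]
tool_rot: [[-0.999, -0.036, 0.001], [-0.036, 0.999, -0.0], [-0.001, -0.0, -1.0]]
ft_force: [0.3, 0.3, 1.0]
grip_width: 0.0428
gripper_force: 0.0
```

Call:
move_arm --pt "0 0 0 0 0 -2 0" --pt "0 0 0 0 0 -5 0" --pt "0 0 0 0 0 -9 0" --pt "0 0 0 0 0 -13 0" --pt "0 0 0 0 0 -13 0"

```text
time_s: 15.55
position: [0.6302, -0.2198, 0.2234]
tool_rot: [[-0.999, -0.036, 0.01], [-0.036, 0.999, -0.006], [-0.01, -0.006, -1.0]]
ft_force: [0.7, 0.3, 0.4]
grip_width: 0.0429
gripper_force: 0.0
```

Call:
move_arm --pt "0 0 0 3 0 0 0" --pt "0 0 0 7 0 0 0" --pt "0 0 0 11 0 0 0" --pt "0 0 0 15 3 0 0" --pt "0 0 0 18 7 0 0"

```text
time_s: 16.05
position: [0.444, -0.1554, 0.2162]
tool_rot: [[-0.999, -0.033, -0.001], [-0.033, 0.999, 0.0], [0.001, 0.0, -1.0]]
ft_force: [0.1, -0.2, 0.8]
grip_width: 0.0427
gripper_force: 0.0
```

Call:
move_arm --pt "0 0 0 0 4 0 0" --pt "0 0 0 0 8 0 0" --pt "0 0 0 0 12 0 0" --pt "0 0 0 0 16 0 0" --pt "0 0 0 0 16 0 0"

```text
time_s: 16.55
position: [0.4396, 0.008, 0.2168]
tool_rot: [[-0.999, -0.04, -0.0], [-0.04, 0.999, 0.001], [0.0, 0.001, -1.0]]
ft_force: [-0.7, -0.2, 0.5]
grip_width: 0.0431
gripper_force: 0.0
```

```bash
python3 - <<'E'
from h import *
import pickle
ps={n:env.get_image(n) for n in("top","side")}
pickle.dump(ps,open("p4.pkl","wb"))
c=lambda p,x,y:cv2.resize(p["color"][y:y+90,x:x+120,::-1],(400,300),interpolation=cv2.INTER_CUBIC)
cv2.imwrite("pics/c4.png",np.hstack([c(ps["top"],325,80),c(ps["side"],365,185)]))
from fit import W
q=(.6727,-.2208,.0341)
for n,X in(("tabs",(-4,3,104)),("fin_top",(-44.5,3,140)),("rack_back",(-4,3,50))):
    for k,p in ps.items(): print(n,k,[(np.round(d["pixel"],1),round(d["conf"],2)) for d in env.tip_of(n,p)],"pred",proj(p,W(q,X)).round(1))
E
```

```text
rack
[0.4319 0.0249 0.3064]
[[-0.6, -0.3], [0.2, 0.8], [-0.3, -1.1], [0.4, 0.2], [0.6, 0.1], [0.3, -0.2], [1.0, -0.2], [-0.9, -1.4], [-0.6, 2.8], [0.4, -1.3], [-0.4, 0.7]]
stand
[ 0.6727 -0.2208  0.0341]
[[-0.6, 0.8], [-1.5, 1.5], [0.4, -0.9], [-0.6, -1.1], [1.2, 1.0], [0.9, 0.1], [1.2, -0.9], [0.6, 0.4], [-1.6, -0.1], [-0.1, -1.7]]
y off 4.0 z 117.3
y off 3.7 z 114.7
y off 2.7 z 61.7
y off 2.0 z 114.8
y off 2.8 z 115.5
y off 3.8 z 62.1
tabs top [(array([367.8, 265.3]), 0.82), (array([301.4, 127.6]), 0.7), (array([211.1, 278.7]), 0.67), (array([387.2, 126. ]), 0.64)] pred [386.4 125. ]
tabs side [(array([424.3, 234. ]), 0.65), (array([168.8, 215.5]), 0.64), (array([290.2, 320.8]), 0.57)] pred [428.8 233.4]
fin_top top [(array([380.9, 283.2]), 0.87), (array([391.7, 135.8]), 0.84), (array([196.2, 293.1]), 0.55)] pred [390.5 135.8]
fin_top side [(array([417.3, 229.5]), 0.9), (array([277.6, 322.4]), 0.84), (array([149.5, 202. ]), 0.77), (array([425.5, 236.2]), 0.34), (array([425.3, 251. ]), 0.24)] pred [421.7 229.5]
rack_back top [(array([379.8, 129.4]), 0.89), (array([370.3, 269.8]), 0.89), (array([215.2, 277.9]), 0.65)] pred [382.1 132.1]
rack_back side [(array([173.7, 228.6]), 0.71), (array([423.5, 253.8]), 0.7), (array([290.1, 338.2]), 0.59)] pred [422.6 250.6]
```

View pics/c4.png

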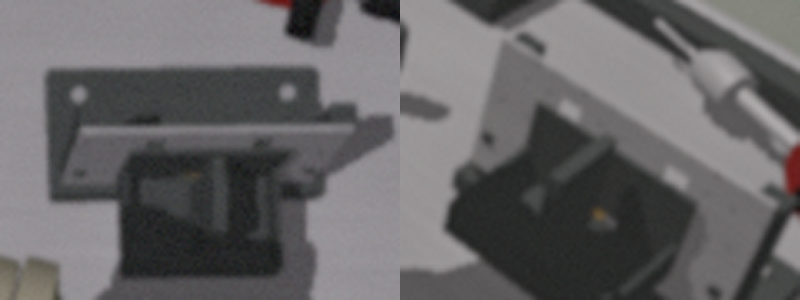

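The picture shows the rack flush on the plate, with the brass catch showing through its window (side crop about (600,215)) and the arm clear. I hand in.

```bash
python3 -c "
from rig import env
print(env.close_job())"
```

```text
the job is handed in; nothing more can be done
None
```

The empty dark rack hangs on the empty stand, seated and released; a gentle upward pull confirmed the catch is locked, wrist force stayed under about 20 N, and the job is handed in (verdict not shown to me).

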